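Lock the stacked crates together with the quick-release pin

ROBOT

A 6-joint arm with a two-finger parallel gripper is mounted at the origin on the work surface. World frame = base frame: x ahead of the robot, y to its left, z up, the work surface at z = 0. Lengths are in mm, angles in rad, forces in N, time in s.
With the tool pointing down it reaches from about 275 to 1000 mm from the base axis. Payload 8.4 kg.
Tool frame: the origin (TCP) lies on the centre line of the jaws, within the pads' length; the fingertips stand 22 mm ahead of it and the grasp point (between the pads) lies 3 mm ahead of it; z points along the fingers, x is the direction in which the jaws open and shut, and the axes are right-handed (so a half turn about z gives the same grasp; the last joint's range is limited). The gripper opens to 85 mm and grips with 20 to 120 N. Pads are 22 mm wide; open, the fingers measure 114 mm over their backs; the gripper's body (76 mm by 85 mm) begins 54 mm behind the grasp point. The pads swing forward as they close: fully open they stand 13 mm farther back than shut.
Start: joints at [-1.241, 0.353, 1.633, -0, 1.155, -0.002], TCP at [203.589, -590.914, 253.281] pointing down, gripper open.
Joint ranges: [-2.63, 2.63], [-0.92, 2.1], [0.06, 2.66], [-1.3, 4.44], [0, 2.69], [-3.02, 3.02]. Speed limits (rad/s): [2.22, 2.22, 2.79, 3.14, 3.14, 3.14].

INTERFACE

Orientations are given as [roll, pitch, yaw] about the fixed x, y, z axes, in that order (R = Rz(yaw) Ry(pitch) Rx(roll)).
In Python, from rig import status, viewer, job gives the robot as it stands.
- The arm moves only by the tool send_rows, never from a script. Its argument "plan" is a list of rows, each a list of 3 entries, a list of its own where there are three numbers: the shift along the tool's x, y, z in m, then the turn, a rotation vector about the tool's x, y, z in rad, then the opening, from -1 (shut) to 1 (fully open). In form: [[[x, y, z], [rx, ry, rz], jaw], ...]. A call has exactly 5 rows; each row is the pose to reach, as a shift and turn from the pose measured when the call began, along the tool's axes at that moment; what a row does not reach only later rows make up. A row lasts 1/12 s, in which the tool goes at most 41.7 mm and 7.16 degrees, less where a joint would pass 70% of its speed; a pose out of reach is approached as far as the arm can. A call with a gripper value outside its range is refused whole. The fingers move at their own pace and stop on an object; "squeeze" is the grip in N (left out, the last holds). Time passes only in rows, so rows that repeat a pose let the fingers close, or fill a call up. It gives the time, the measured TCP pose, the force and the opening at its end, in the units of the state.
- status.sense(): the state, without advancing time (a new reading comes with each control period).
- viewer.grab_frame(name): name is "scene" or "side" or "wrist"; returns the picture (480x640x3 uint8, red, green, blue); there is no depth.
- viewer.camera_params(name): a dict with "intrinsics" (3x3 intrinsics, pixels), "xyz" and "orientation" of the camera in the world. Camera axes: x right, y down, z forward; pixel columns grow to the right and rows downward; lengths in mm; the calibration is good to about 2 mm. A picture is of the moment at which its call begins: read the wrist's pose just before it. camera_params takes no time and is no camera call; for the wrist camera it gives the pose at the moment of the call.
- job.sign_off(): hands the job in, once; it reports no verdict.
Trained networks look in the newest picture that a camera, given by its name, has taken for a name from the list of things; names that differ only in an ending like _2 or _b are one class to them, and where a whole thing is asked for, a point or a joint stands for the part that bears it (a point fixed in the world has none). Each returns a list of dicts, best first, with "p" (0 to 1); they miss things now and then, are a little off and sometimes report something else, mostly with a low value. They report only what shows in the picture. A call takes as long as a camera call.
- viewer.cut_out(label, camera): "mask" (480x640 bool, what is visible of it) and "extent" ([left, top, width, height] in pixels, round what is visible of it).
The state is a dict: "clock": time; "qpos": joint angles; "qvel": joint speeds; "joint_efforts": joint torques, N m; "eef_pos": TCP position; "tcp_rot": TCP orientation; "contact_force": force on the tool from outside, world axes, zero at the start; "wrist_torque": the same for the moment, N m; "opening": opening from 0.0 (shut) to 1.0 (fully open).
Only numpy, scipy, OpenCV 4.12 (cv2) and the standard library are available. Lean on these libraries where they do the work, as an engineer would, in place of code of your own. Each camera call takes 0.05 s, during which the arm holds its last target.

TASK

The two grey crates are stacked with the holes of their front lugs lined up again. Pull the long lock pin with the plain round grip out of the wooden pin rest against its detent, and push it down through the empty pair of lugs until its collar sits on the upper lug, then let go. Leave the short T-handled pin in the rest.

Things in the scene. Friction and masses are not known exactly. Their poses are not given: they have to be found in the camera images.
- pin_grip (a point): Long steel lock pin, loose, ~0.15 kg: round grip 28 mm across, 46 high, 4 mm button on top; below it a collar 36 across, 6 thick, then a shaft 16 across, 60 long, tapered tip. Point: centre of the grip on the axis, z up; collar underside 29 mm below, tip 89 mm below. Starts upright in a hole of the pin rest, collar on the rest; sprung rollers hold it: pull about 10 N straight up, 60 mm to clear.
- tpin_bar (a point): Short T-handled pin, to be left, loose in the rest's other hole; point: middle of its cross-bar (14 mm thick, 50 long, along y), 113 mm above the table. Pin rest: fixed wooden block 70 x 170 mm, 64 high, two holes 100 mm apart, long pin in one, T pin in the other (either way round). Loose jar (113 mm high), torch and box stand behind it.
- lug_hole (a point): Mouth centre, on the upper lug's top face, of the empty hole through both lugs, 88 mm above the table; z up, x towards the crates, y along their front. Hole 24 mm across with 4 mm chamfer, 36 mm deep, open below; lugs 52 x 52 mm. Sprung rollers inside resist the pin's tip (push about 6 N), then snap into its groove as the collar lands: grip centre then 29 mm above this point.
- crates: Two stacked grey crates fixed to the table, each 180 x 240 x 70 mm, top one holding three bulbs. Origin on the table straight below the empty lug hole, axes as there. Front wall 60 mm along +x, rim 142 mm high; the stack spans y from -180 to +60 mm. A second pair of lugs 120 mm along -y already holds a like pin, fixed, top 144 mm above the table.

How it is judged:
By the outcome, as a careful person would: the job done as asked, in the order asked, and still so for the second after the job is handed in, with the robot touching nothing.
It also fails if it takes over 48 s, if anything falls off the work surface, if the arm or the gripper's body presses on something with over 40 N, if the wrist force passes 120 N, or if a joint passes its speed limit or range.

## Working session

There is one attempt and no reset: what is moved stays moved. The work goes in short steps, Python scripts to look and compute and a tool call to move; the robot and the scene stay as the last step left them, time stands still between calls to the robot, and variables do not carry over. Pictures are saved under pics/ and viewed, and the job is handed in when it is done.

Besides the shell and the picture viewer there is one more tool, called after "Request:" by a JSON object that holds its "op" and its "data", one argument or row to a line. send_rows: Moves the arm, as the interface text tells. Its arguments: {"type":"object","properties":{"plan":{"type":"array"},"squeeze":{"type":"number"}},"required":["plan"]}

```bash
mkdir -p pics; ls; python3 - <<'E'
from rig import status, viewer, job
import cv2
s=status.sense(); print(s)
for n in ["scene","side","wrist"]:
    im=viewer.grab_frame(n); cv2.imwrite(f"pics/{n}0.png",im[:,:,::-1])
    print(n,viewer.camera_params(n))
E
```

```text
pics
{'clock': 0.0, 'qpos': array([-1.24138711e+00,  3.53603248e-01,  1.63413688e+00, -1.25430711e-05,
        1.15516893e+00, -2.40135269e-03]), 'qvel': array([ 0.00067248,  0.00078689, -0.0004664 ,  0.00119797, -0.00137183,
        0.00034127]), 'joint_efforts': array([ 2.33097191e-03, -6.05244756e+01, -3.42066979e+01,  1.04087678e-04,
        9.26919834e-03, -9.97257018e-06]), 'eef_pos': array([ 203.45199253, -590.49831274,  252.58851693]), 'tcp_rot': array([ 3.14158435e+00,  1.31642017e-03, -1.23898069e+00]), 'contact_force': array([ 0.02717452, -0.16866927, -0.11526783]), 'wrist_torque': array([ 0.0425982 ,  0.0070091 , -0.01851656]), 'opening': 1.0033206176346594}
scene {'intrinsics': array([[444.33456889,   0.        , 314.05238717],
       [  0.        , 444.33456889, 243.42136182],
       [  0.        ,   0.        ,   1.        ]]), 'xyz': array([996.7155742 , 143.44467452, 616.93091869]), 'orientation': array([-2.38007296e+00, -1.06224625e-03,  1.79572720e+00])}
side {'intrinsics': array([[451.04592256,   0.        , 321.40334835],
       [  0.        , 451.04592256, 239.95789996],
       [  0.        ,   0.        ,   1.        ]]), 'xyz': array([ 297.51418268, -619.62628029,  450.08935595]), 'orientation': array([-2.05136126, -0.01278392, -0.31167832])}
wrist {'intrinsics': array([[350.60717696,   0.        , 319.28852617],
       [  0.        , 350.60717696, 235.21382521],
       [  0.        ,   0.        ,   1.        ]]), 'xyz': array([ 273.6909384 , -567.63698105,  373.03766559]), 'orientation': array([ 2.85230879e+00,  1.98383623e-03, -1.23886607e+00])}
```

View pics/scene0.png

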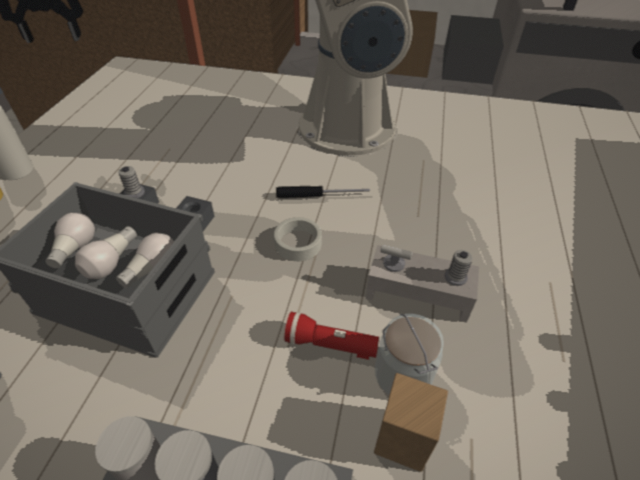

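View pics/side0.png

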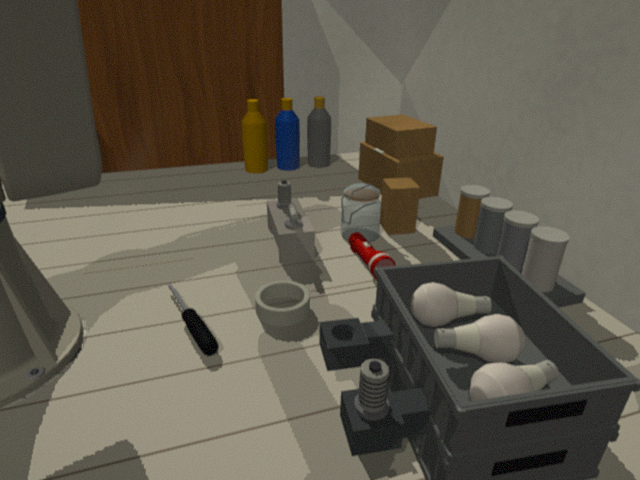

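```bash
cat > h.py <<'E'
import numpy as np, cv2
from scipy.spatial.transform import Rotation as Ro
from rig import status, viewer
def R(o): return Ro.from_euler('xyz',o).as_matrix()
def ray(cam,u,v,cp=None):
    c=cp or viewer.camera_params(cam); K=c['intrinsics']
    d=R(c['orientation'])@np.linalg.inv(K)@np.array([u,v,1.]); return c['xyz'],d/np.linalg.norm(d)
def atz(cam,u,v,z,cp=None):
    o,d=ray(cam,u,v,cp); return o+d*(z-o[2])/d[2]
def proj(cam,p,cp=None):
    c=cp or viewer.camera_params(cam); q=c['intrinsics']@R(c['orientation']).T@(np.asarray(p,float)-c['xyz']); return q[:2]/q[2]
def tri(rays):
    A=np.zeros((3,3));b=np.zeros(3)
    for o,d in rays:
        P=np.eye(3)-np.outer(d,d);A+=P;b+=P@o
    x=np.linalg.solve(A,b); return x,[np.linalg.norm((np.eye(3)-np.outer(d,d))@(x-o)) for o,d in rays]
E
python3 - <<'E'
from h import *
for cam in ["scene","side"]:
    for l in ["pin_grip","tpin_bar","crates"]:
        for r in viewer.cut_out(l,cam)[:3]:
            ys,xs=np.nonzero(r['mask']); print(cam,l,round(r['p'],2),r['extent'],xs.mean().round(1),ys.mean().round(1))
E
```

```text
scene pin_grip 0.66 [444.8, 246.1, 31.0, 42.5] 459.0 268.0
scene tpin_bar 0.55 [382.5, 244.7, 29.8, 26.5] 395.5 257.9
scene crates 0.77 [1.4, 165.5, 213.3, 196.5] 113.0 262.5
scene crates 0.39 [443.6, 247.8, 27.7, 39.8] 459.3 268.2
side pin_grip 0.87 [276.1, 183.9, 12.6, 23.0] 284.0 194.2
side tpin_bar 0.71 [282.9, 202.9, 20.3, 23.5] 293.2 218.0
side crates 0.71 [317.4, 255.7, 322.6, 221.1] 476.3 375.3
```

The scene view shows the long pin at (459,266) and the T pin at (395,258). The side view shows the empty lug hole at about (343,331). The fixed pin is at (374,390).

```bash
python3 - <<'E'
from h import *
for z in (93,):
  print(atz('scene',459.5,267,z), atz('side',284.5,194,z))
print(tri([ray('scene',459.5,267),ray('side',284.5,194)]))
print('T',atz('scene',395,252,113),atz('side',293,219,113))
print('hole',atz('side',343.5,330,88),'fixedtop',atz('side',375,366,144),atz('scene',127,171,144))
im=cv2.imread('pics/side0.png'); cv2.imwrite('pics/a.png',cv2.resize(im[290:470,300:460],None,fx=3.3,fy=3.3,interpolation=2))
im=cv2.imread('pics/scene0.png'); 
a=cv2.resize(im[230:320,360:490],None,fx=4.6,fy=4.6,interpolation=2)
cv2.imwrite('pics/b.png',a)
E
```

```text
[508.40039618 263.76346334  93.        ] [501.48126671 254.05489347  93.        ]
(array([504.07664772, 264.85628781,  88.49840886]), [np.float64(0.1034662419829051), np.float64(0.1034662419828175)])
T [518.14879313 162.29540564 113.        ] [476.26756233  85.25106527 113.        ]
hole [ 466.49193297 -200.82415358   88.        ] fixedtop [ 450.46972144 -325.05551775  144.        ] [ 460.30159724 -312.61687102  144.        ]
```

View pics/a.png

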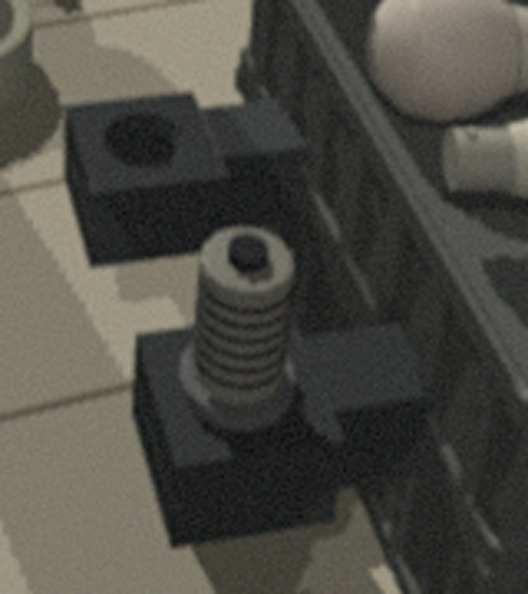

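View pics/b.png

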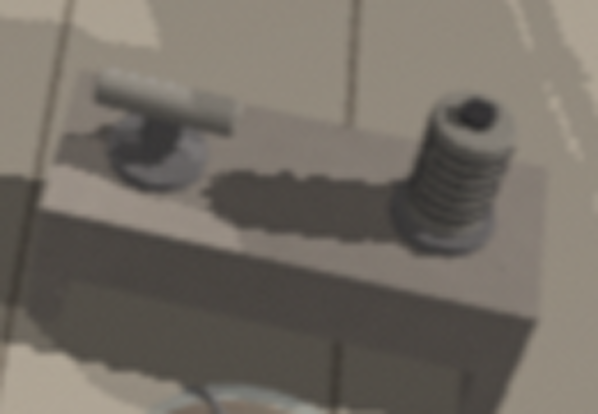

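View pics/wrist0.png

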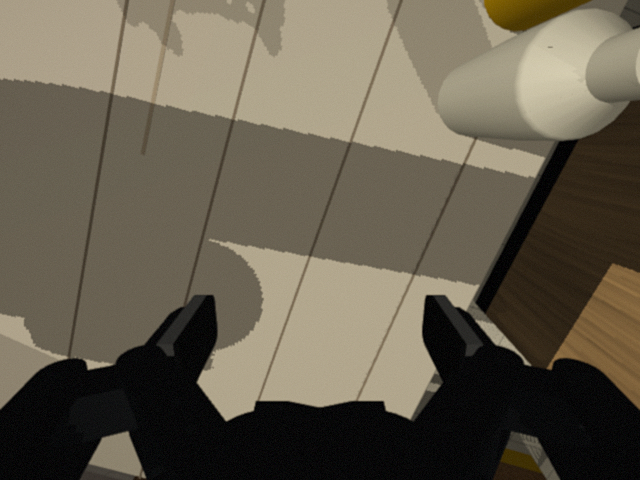

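```bash
cat >> h.py <<'E'
def go(p,yaw=None,tilt=True):
    s=status.sense(); M=R(s['tcp_rot'])
    T=R([np.pi,0,yaw]) if yaw is not None else M
    print('t',round(float(s['clock']),2),'pos',s['eef_pos'].round(1),'rot',s['tcp_rot'].round(4),'F',s['contact_force'].round(1),'op',round(float(s['opening']),3),'q',s['qpos'].round(2))
    print('shift',(M.T@(np.array(p)-s['eef_pos'])/1000).round(4),'turn',Ro.from_matrix(M.T@T).as_rotvec().round(4))
E
python3 -c "
from h import *
go([463,-201,270],-1.5708)"
```

```text
t 0.45 pos [ 203.6 -590.9  253.2] rot [ 3.1416e+00  1.0000e-04 -1.2390e+00] F [-0.4 -0.7 -0.7] op 0.998 q [-1.24  0.35  1.63 -0.    1.16 -0.  ]
shift [-0.2841 -0.3723 -0.0167] turn [0.000e+00 1.000e-04 3.318e-01]
```

Request:
{"op": "send_rows", "data": {
  "plan": [
    [[-0.025,-0.032,-0.0167],[0,0,0.07],0.3],
    [[-0.05,-0.065,-0.0167],[0,0,0.14],0.3],
    [[-0.075,-0.098,-0.0167],[0,0,0.21],0.3],
    [[-0.1,-0.131,-0.0167],[0,0,0.28],0.3],
    [[-0.125,-0.164,-0.0167],[0,0,0.3318],0.3]
  ]
}}

```text
clock: 0.87
eef_pos: [317.9, -418.6, 270.1]
tcp_rot: [-3.141, -0.0, -1.575]
contact_force: [1.1, 0.4, 0.9]
opening: 0.652
```

```bash
python3 -c "
from h import *
go([463,-201,270],-1.5708)"
```

```text
t 0.87 pos [ 317.9 -418.6  270.1] rot [-3.1412e+00 -3.0000e-04 -1.5752e+00] F [1.1 0.4 0.9] op 0.652 q [-0.92  0.18  1.83  0.    1.13  0.65]
shift [-2.182e-01 -1.441e-01  1.000e-04] turn [-0.0004 -0.0003 -0.0044]
```

Request:
{"op": "send_rows", "data": {
  "plan": [
    [[-0.034,-0.0225,0],[0,0,-0.0044],0.3],
    [[-0.068,-0.045,0],[0,0,-0.0044],0.3],
    [[-0.102,-0.0675,0],[0,0,-0.0044],0.3],
    [[-0.136,-0.09,0],[0,0,-0.0044],0.3],
    [[-0.17,-0.1125,0],[0,0,-0.0044],0.3]
  ]
}}

```text
clock: 1.28
eef_pos: [432.0, -247.2, 270.5]
tcp_rot: [-3.141, -0.001, -1.571]
contact_force: [0.9, -0.3, -0.1]
opening: 0.652
```

```bash
python3 -c "
from h import *
go([463,-201,270],-1.5708)"
```

```text
t 1.28 pos [ 432.  -247.2  270.5] rot [-3.1406e+00 -6.0000e-04 -1.5709e+00] F [ 0.9 -0.3 -0.1] op 0.652 q [-0.52  0.14  1.88 -0.    1.12  1.05]
shift [-0.0462 -0.031   0.0005] turn [-0.001  -0.0006 -0.0001]
```

Request:
{"op": "send_rows", "data": {
  "plan": [
    [[-0.03,-0.02,0],[0,0,0],0.3],
    [[-0.046,-0.031,0],[0,0,0],0.3],
    [[-0.046,-0.031,0],[0,0,0],0.3],
    [[-0.046,-0.031,0],[0,0,0],0.3],
    [[-0.046,-0.031,0],[0,0,0],0.3]
  ]
}}

```text
clock: 1.7
eef_pos: [462.6, -201.6, 270.4]
tcp_rot: [-3.141, -0.001, -1.571]
contact_force: [-0.0, 0.3, -0.2]
opening: 0.648
```

```bash
python3 -c "
from h import *
go([463,-201,270],-1.5708)
cp=viewer.camera_params('wrist'); im=viewer.grab_frame('wrist'); cv2.imwrite('pics/w1.png',im[:,:,::-1])
import pickle; pickle.dump(cp,open('w1.pkl','wb'))
for l in ['crates','lug_hole']:
  for r in viewer.cut_out(l,'wrist')[:3]: print(l,r['p'],r['extent'])
print(proj('wrist',[466,-201,88],cp))
"
```

```text
t 1.7 pos [ 462.6 -201.6  270.4] rot [-3.1409e+00 -1.0000e-03 -1.5705e+00] F [-0.   0.3 -0.2] op 0.648 q [-0.41  0.15  1.87 -0.    1.13  1.16]
shift [-0.0006 -0.0004  0.0004] turn [-0.0007 -0.001   0.0003]
crates 0.9 [239.0, 2.4, 401.0, 263.6]
lug_hole 0.88 [241.8, 0.0, 396.7, 267.8]
[317.99468188 214.28615389]
```

View pics/w1.png

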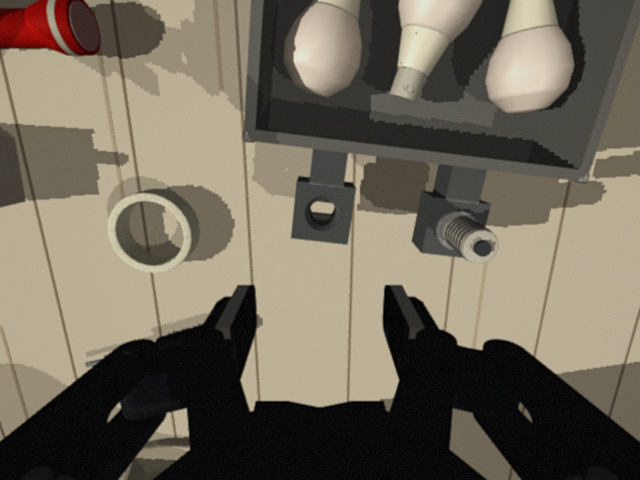

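```bash
python3 - <<'E'
import cv2
im=cv2.imread('pics/w1.png'); a=im[165:255,270:380]
cv2.imwrite('pics/w1c.png',cv2.resize(cv2.convertScaleAbs(a,alpha=1.8,beta=10),None,fx=6,fy=6,interpolation=0))
E
```

```text
(no output)
```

View pics/w1c.png

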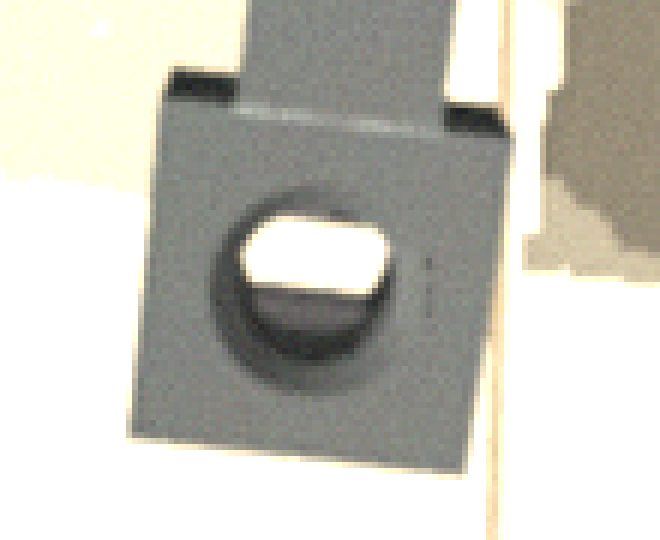

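```bash
python3 - <<'E'
from h import *
import pickle
cp=pickle.load(open('w1.pkl','rb'))
f=lambda x,y:(270+x/6-.4,165+y/6-.4)
c=[atz('wrist',*f(*q),88,cp)[:2] for q in [(163,97),(510,135),(464,472),(130,437)]]
c=np.array(c);print(c.round(1),c.mean(0), np.linalg.norm(c-np.roll(c,1,0),axis=1))
print('ring',atz('wrist',*f(314,290),88,cp))
y=(c[0]-c[1]+c[3]-c[2]);print('yaw of crate y', np.arctan2(-y[0],y[1]))
print('side',atz('side',343.5,330.5,88))
from rig import status
# scene view check
print('scene px of hole',proj('scene',[*c.mean(0),88]),proj('side',[*c.mean(0),88]))
go([500,262,220],-1.5708)
E
```

```text
[[ 495.6 -182.7]
 [ 490.1 -232.7]
 [ 439.1 -227.2]
 [ 444.6 -176.9]] [ 467.33848755 -204.8843122 ] [51.34797529 50.26430077 51.36806993 50.67707796]
ring [ 467.22748041 -204.48370053   88.        ]
yaw of crate y -0.10882006905197833
side [ 466.15006783 -201.74605028   88.        ]
scene px of hole [189.53452072 207.01262776] [345.26536077 331.86038408]
t 1.85 pos [ 462.4 -202.2  270.5] rot [-3.1407e+00 -8.0000e-04 -1.5724e+00] F [ 0.6 -0.5 -0.1] op 0.653 q [-0.42  0.15  1.87 -0.    1.13  1.16]
shift [-0.4643 -0.0368  0.0501] turn [-0.0009 -0.0008 -0.0016]
```

Request:
{"op": "send_rows", "data": {
  "plan": [
    [[-0.038,-0.003,0.004],[0,0,0],0.3],
    [[-0.077,-0.006,0.008],[0,0,0],0.3],
    [[-0.116,-0.009,0.012],[0,0,0],0.3],
    [[-0.155,-0.012,0.016],[0,0,0],0.3],
    [[-0.194,-0.015,0.02],[0,0,0],0.3]
  ]
}}

```text
clock: 2.27
eef_pos: [477.4, -7.7, 250.3]
tcp_rot: [-3.14, -0.001, -1.575]
contact_force: [1.2, -0.8, 0.5]
opening: 0.646
```

Request:
{"op": "send_rows", "data": {
  "plan": [
    [[-0.038,-0.003,0.004],[0,0,0],0.3],
    [[-0.077,-0.006,0.008],[0,0,0],0.3],
    [[-0.116,-0.009,0.012],[0,0,0],0.3],
    [[-0.155,-0.012,0.016],[0,0,0],0.3],
    [[-0.194,-0.015,0.02],[0,0,0],0.3]
  ]
}}

```text
clock: 2.68
eef_pos: [493.4, 187.2, 230.2]
tcp_rot: [-3.14, -0.001, -1.576]
contact_force: [1.7, -0.6, 0.1]
opening: 0.648
```

```bash
python3 -c "
from h import *
go([500,262,220],-1.5)"
```

```text
t 2.68 pos [493.4 187.2 230.2] rot [-3.1398e+00 -9.0000e-04 -1.5763e+00] F [ 1.7 -0.6  0.1] op 0.648 q [ 0.36  0.23  1.87 -0.    1.05  1.94]
shift [-0.0748 -0.0062  0.0101] turn [-0.0017 -0.001  -0.0763]
```

Request:
{"op": "send_rows", "data": {
  "plan": [
    [[-0.035,-0.003,0.005],[0,0,-0.04],0.3],
    [[-0.065,-0.005,0.01],[-0.0017,-0.001,-0.076],0.3],
    [[-0.075,-0.006,0.01],[-0.0017,-0.001,-0.076],0.3],
    [[-0.075,-0.006,0.01],[-0.0017,-0.001,-0.076],0.3],
    [[-0.075,-0.006,0.01],[-0.0017,-0.001,-0.076],0.3]
  ]
}}

```text
clock: 3.1
eef_pos: [499.9, 261.2, 219.9]
tcp_rot: [3.141, -0.001, -1.501]
contact_force: [0.4, -0.9, -0.2]
opening: 0.646
```

```bash
python3 -c "
from h import *
import pickle
go([506,263,100],-1.5)
cp=viewer.camera_params('wrist'); im=viewer.grab_frame('wrist'); cv2.imwrite('pics/w2.png',im[:,:,::-1])
pickle.dump(cp,open('w2.pkl','wb'))
for l in ['pin_grip','tpin_bar']:
  for r in viewer.cut_out(l,'wrist')[:3]: print(l,r['p'],r['extent'])
print(proj('wrist',[506,263,93],cp),proj('wrist',[506,263,120],cp))
"
```

```text
t 3.1 pos [499.9 261.2 219.9] rot [ 3.1411e+00 -7.0000e-04 -1.5009e+00] F [ 0.4 -0.9 -0.2] op 0.646 q [ 0.48  0.29  1.8  -0.    1.05  1.98]
shift [-0.0014 -0.0063  0.1199] turn [ 0.0005 -0.0007 -0.0009]
pin_grip 0.56 [296.8, 196.5, 43.4, 64.0]
tpin_bar 0.73 [416.9, 216.4, 72.5, 44.7]
tpin_bar 0.69 [297.6, 194.8, 44.8, 61.7]
[316.69262    227.52811434] [316.40011148 238.41441415]
```

View pics/w2.png

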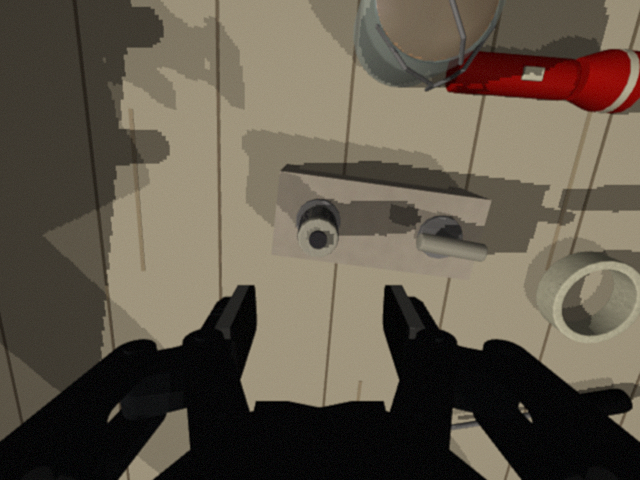

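```bash
python3 - <<'E'
from h import *
import pickle
cp=pickle.load(open('w2.pkl','rb'))
im=cv2.imread('pics/w2.png'); cv2.imwrite('pics/w2c.png',cv2.resize(im[185:265,285:350],None,fx=7,fy=7,interpolation=0))
print(atz('wrist',318.5,239,120,cp), tri([ray('wrist',318.5,239,cp),ray('scene',463,254.5)]))
E
```

```text
[505.69468719 261.59541444 120.        ] (array([505.69153998, 262.23302376, 119.09032936]), [np.float64(0.7056573193550344), np.float64(0.705657319355154)])
```

View pics/w2c.png

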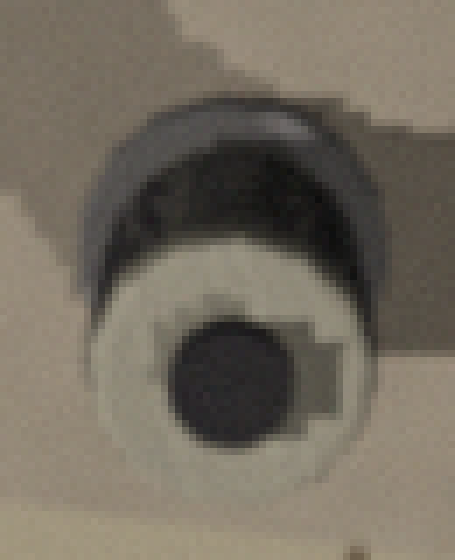

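Request:
{"op": "send_rows", "data": {
  "plan": [
    [[-0.0004,-0.0058,0.02],[0,0,0],0.3],
    [[-0.0004,-0.0058,0.05],[0,0,0],0.3],
    [[-0.0004,-0.0058,0.08],[0,0,0],0.3],
    [[-0.0004,-0.0058,0.105],[0,0,0],0.3],
    [[-0.0004,-0.0058,0.121],[0,0,0],0.3]
  ],
  "squeeze": 60
}}

```text
clock: 3.67
eef_pos: [504.9, 259.2, 97.3]
tcp_rot: [3.139, -0.001, -1.504]
contact_force: [-0.1, 0.1, 1.3]
opening: 0.648
```

Request:
{"op": "send_rows", "data": {
  "plan": [
    [[0,0,0],[0,0,0],-1],
    [[0,0,0],[0,0,0],-1],
    [[0,0,0],[0,0,0],-1],
    [[0,0,0],[0,0,0],-1],
    [[0,0,0],[0,0,0],-1]
  ],
  "squeeze": 60
}}

```text
clock: 4.08
eef_pos: [504.9, 259.0, 98.3]
tcp_rot: [3.14, -0.001, -1.505]
contact_force: [-2.8, -0.4, -1.4]
opening: 0.312
```

```bash
python3 -c "
from h import *
go([505.7,262,99],-1.5)
im=viewer.grab_frame('wrist'); cv2.imwrite('pics/w3.png',im[:,:,::-1])
"
```

```text
t 4.08 pos [504.9 259.   98.3] rot [ 3.1400e+00 -1.3000e-03 -1.5047e+00] F [-2.8 -0.4 -1.4] op 0.312 q [ 0.47  0.46  1.88 -0.    0.81  1.98]
shift [-0.003  -0.001  -0.0007] turn [ 0.0016 -0.0013 -0.0047]
```

View pics/w3.png

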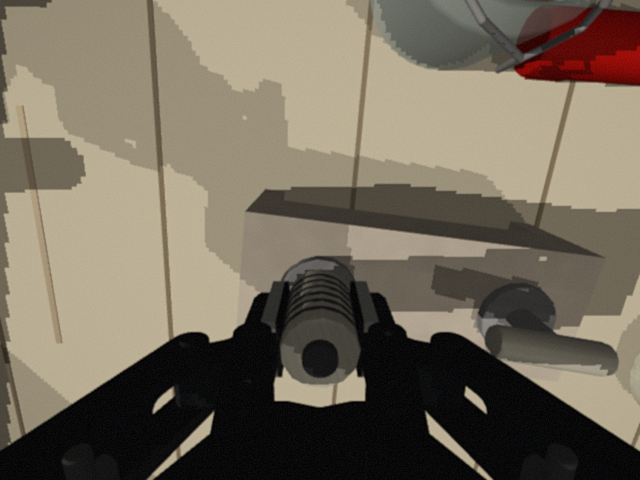

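Request:
{"op": "send_rows", "data": {
  "plan": [
    [[0,0,-0.006],[0,0,0],-1],
    [[0,0,-0.015],[0,0,0],-1],
    [[0,0,-0.03],[0,0,0],-1],
    [[0,0,-0.045],[0,0,0],-1],
    [[0,0,-0.06],[0,0,0],-1]
  ]
}}

```text
clock: 4.55
eef_pos: [505.8, 259.6, 160.3]
tcp_rot: [-3.141, -0.0, -1.504]
contact_force: [-0.4, -0.1, -2.0]
opening: 0.311
```

Request:
{"op": "send_rows", "data": {
  "plan": [
    [[0,0,-0.02],[0,0,0],-1],
    [[0,0,-0.05],[0,0,0],-1],
    [[0,0,-0.08],[0,0,0],-1],
    [[0,0,-0.11],[0,0,0],-1],
    [[0,0,-0.11],[0,0,0],-1]
  ]
}}

```text
clock: 4.97
eef_pos: [509.0, 261.3, 278.4]
tcp_rot: [-3.13, 0.004, -1.504]
contact_force: [1.2, -0.5, -1.4]
opening: 0.314
```

```bash
python3 -c "
from h import *
go([462,-206,270],-1.68)
for n in ['wrist','scene','side']:
  im=viewer.grab_frame(n); cv2.imwrite('pics/%s4.png'%n,im[:,:,::-1])
a=cv2.imread('pics/scene4.png')[150:330,330:520]; b=cv2.imread('pics/wrist4.png')[220:400,230:420]; cv2.imwrite('pics/m4.png',cv2.resize(np.hstack([a,b]),None,fx=2.1,fy=2.1))
"
```

```text
t 4.97 pos [509.  261.3 278.4] rot [-3.1297  0.0042 -1.5041] F [ 1.2 -0.5 -1.4] op 0.314 q [ 0.47  0.24  1.73 -0.    1.16  1.98]
shift [0.4631 0.0781 0.0055] turn [-0.0115  0.0052  0.1759]
```

View pics/m4.png

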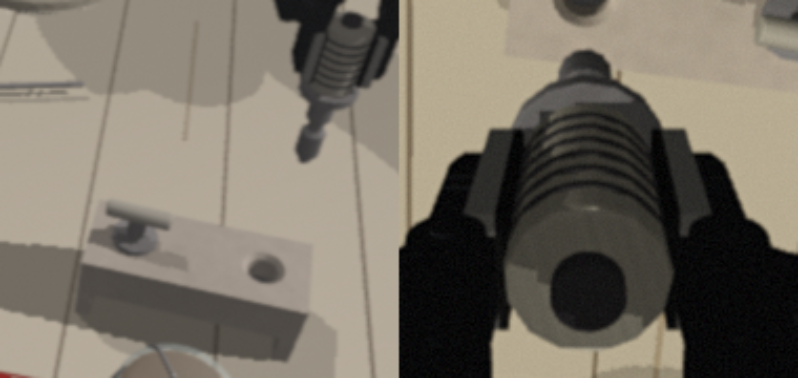

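Request:
{"op": "send_rows", "data": {
  "plan": [
    [[0.038,0.0065,0.001],[-0.0115,0.005,0.03],-1],
    [[0.076,0.013,0.001],[-0.0115,0.005,0.06],-1],
    [[0.114,0.0195,0.001],[-0.0115,0.005,0.1],-1],
    [[0.152,0.026,0.001],[-0.0115,0.005,0.14],-1],
    [[0.19,0.032,0.002],[-0.0115,0.005,0.176],-1]
  ]
}}

```text
clock: 5.53
eef_pos: [485.4, 66.4, 267.9]
tcp_rot: [3.131, -0.006, -1.681]
contact_force: [-0.1, 0.1, -1.7]
opening: 0.309
```

```bash
python3 -c "
from h import *
go([466,-206,270],-1.68)"
```

```text
t 5.53 pos [485.4  66.4 267.9] rot [ 3.1311 -0.006  -1.6815] F [-0.1  0.1 -1.7] op 0.309 q [ 0.14  0.13  1.89 -0.    1.13  1.82]
shift [ 0.2729 -0.0108 -0.0006] turn [ 0.0105 -0.006  -0.0015]
```

Request:
{"op": "send_rows", "data": {
  "plan": [
    [[0.038,-0.0015,0],[0.008,-0.004,0],-1],
    [[0.076,-0.003,0],[0.0105,-0.006,0],-1],
    [[0.114,-0.0045,0],[0.0105,-0.006,0],-1],
    [[0.152,-0.006,0],[0.0105,-0.006,0],-1],
    [[0.19,-0.0075,0],[0.0105,-0.006,0],-1]
  ]
}}

```text
clock: 5.95
eef_pos: [470.6, -124.9, 267.8]
tcp_rot: [3.14, 0.0, -1.681]
contact_force: [0.8, -0.4, -1.8]
opening: 0.311
```

```bash
python3 -c "
from h import *
go([466,-206,250],-1.68)"
```

```text
t 5.95 pos [ 470.6 -124.9  267.8] rot [ 3.1398e+00  3.0000e-04 -1.6814e+00] F [ 0.8 -0.4 -1.8] op 0.311 q [-0.26  0.12  1.9  -0.    1.12  1.42]
shift [ 0.0811 -0.0044  0.0178] turn [ 0.0018  0.0003 -0.0014]
```

Request:
{"op": "send_rows", "data": {
  "plan": [
    [[0.03,-0.0016,0],[0.0018,0,-0.0014],-1],
    [[0.06,-0.0033,0.01],[0.0018,0,-0.0014],-1],
    [[0.081,-0.0044,0.03],[0.0018,0,-0.0014],-1],
    [[0.081,-0.0044,0.055],[0.0018,0,-0.0014],-1],
    [[0.081,-0.0044,0.06],[0.0018,0,-0.0014],-1]
  ]
}}

```text
clock: 6.37
eef_pos: [463.0, -205.9, 203.4]
tcp_rot: [3.135, 0.002, -1.682]
contact_force: [-1.5, 1.4, -1.9]
opening: 0.316
```

```bash
python3 -c "
from h import *
import pickle
go([466,-206,205],-1.68)
cp=viewer.camera_params('wrist');pickle.dump(cp,open('w5.pkl','wb'))
for n in ['side','wrist','scene']:
  im=viewer.grab_frame(n); cv2.imwrite('pics/%s5.png'%n,im[:,:,::-1])
go([466,-206,205],-1.68)
for n in ['side','scene']:
  for r in viewer.cut_out('pin_grip',n)[:3]: print(n,r['p'],r['extent'])
a=cv2.imread('pics/side5.png')[200:400,260:420]; b=cv2.imread('pics/scene5.png')[90:290,110:270]; cv2.imwrite('pics/m5.png',cv2.resize(np.hstack([a,b]),None,fx=2.5,fy=2.5))
"
```

```text
t 6.37 pos [ 463.  -205.9  203.4] rot [ 3.1349e+00  2.4000e-03 -1.6823e+00] F [-1.5  1.4 -1.9] op 0.316 q [-0.42  0.23  1.93  0.    0.99  1.26]
shift [-0.0002 -0.003  -0.0016] turn [ 0.0067  0.0024 -0.0023]
t 6.52 pos [ 465.4 -205.2  207.2] rot [ 3.1393e+00  1.1000e-03 -1.6797e+00] F [ 0.4  0.4 -2. ] op 0.312 q [-0.42  0.23  1.92  0.    0.99  1.26]
shift [ 0.0007 -0.0007  0.0022] turn [0.0023 0.0011 0.0003]
side 0.86 [327.7, 236.3, 27.0, 84.2]
scene 0.66 [0.4, 164.9, 211.7, 193.1]
scene 0.57 [166.3, 138.4, 29.2, 58.1]
```

View pics/m5.png

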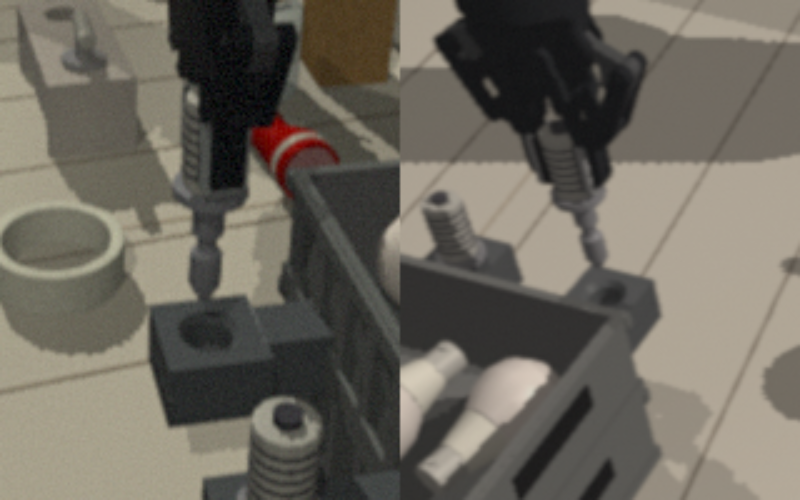

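View pics/wrist5.png

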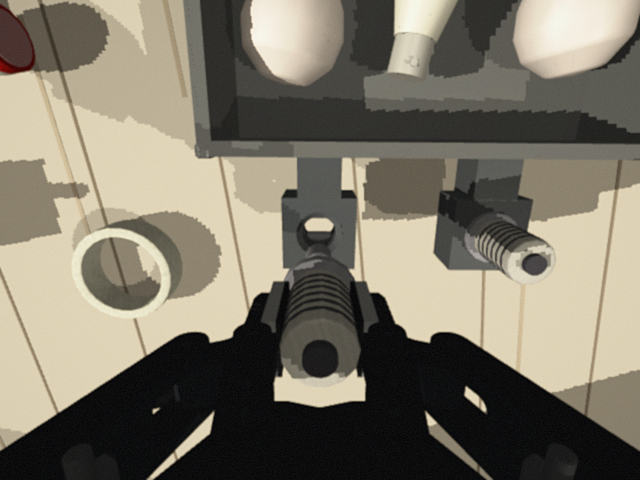

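```bash
python3 -c "
import cv2,numpy as np
f=lambda a:cv2.convertScaleAbs(cv2.resize(a,None,fx=7,fy=7,interpolation=2),alpha=1.7,beta=5)
a=cv2.imread('pics/side5.png')[275:350,315:372]; b=cv2.imread('pics/scene5.png')[155:230,165:222]; cv2.imwrite('pics/m5b.png',f(np.hstack([a,b])))
"
```

```text
(no output)
```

View pics/m5b.png

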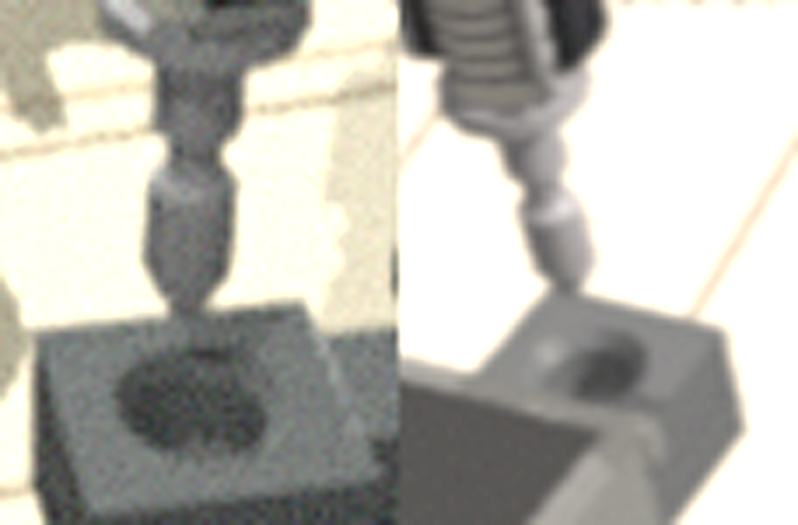

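```bash
python3 -c "
from h import *
h=tri([ray('side',342.2,332),ray('scene',192.4,206.9)]);t=tri([ray('side',341.7,318.6),ray('scene',189,196.2)])
print('hole',h,'tip',t, h[0]-t[0])
# collar center: side, scene underside
cp=__import__('pickle').load(open('w5.pkl','rb'))
print(proj('side',[467,-201,88]),proj('scene',[467,-201,88]))
for p in [(465,-205.5,203-94),(465,-205.5,203-34)]: print(proj('side',p),proj('scene',p))
"
```

```text
hole (array([ 464.29079021, -201.43086198,   86.02913693]), [np.float64(0.3312087036803055), np.float64(0.3312087036805104)]) tip (array([ 462.14774897, -203.74699046,  108.96254013]), [np.float64(0.12246173235074331), np.float64(0.12246173235061515)]) [  2.14304124   2.31612848 -22.9334032 ]
[343.92784527 330.01022801] [191.64350539 207.21515193]
[344.29211415 318.95144253] [187.33892238 197.11483631]
[346.15955603 277.43407276] [179.89460417 169.36505432]
```

Request:
{"op": "send_rows", "data": {
  "plan": [
    [[-0.001,-0.0015,0.003],[0.0023,0.0011,0],-1],
    [[-0.001,-0.0015,0.003],[0.0023,0.0011,0],-1],
    [[-0.001,-0.0015,0.003],[0.0023,0.0011,0],-1],
    [[-0.001,-0.0015,0.003],[0.0023,0.0011,0],-1],
    [[-0.001,-0.0015,0.003],[0.0023,0.0011,0],-1]
  ]
}}

```text
clock: 7.03
eef_pos: [468.2, -204.5, 206.0]
tcp_rot: [-3.138, -0.001, -1.679]
contact_force: [-0.4, -0.4, -1.5]
opening: 0.312
```

```bash
python3 -c "
from h import *
import pickle
go([467,-204,205],-1.68)
for n in ['side','scene','wrist']:
  if n=='wrist': pickle.dump(viewer.camera_params('wrist'),open('w6.pkl','wb'))
  im=viewer.grab_frame(n); cv2.imwrite('pics/%s6.png'%n,im[:,:,::-1])
go([467,-204,205],-1.68)
f=lambda a,k=7:cv2.convertScaleAbs(cv2.resize(a,None,fx=k,fy=k,interpolation=2),alpha=1.7,beta=5)
a=cv2.imread('pics/side6.png')[275:350,315:372]; b=cv2.imread('pics/scene6.png')[155:230,165:222]; cv2.imwrite('pics/m6.png',f(np.hstack([a,b])))
cv2.imwrite('pics/m6w.png',f(cv2.imread('pics/wrist6.png')[180:290,265:375],5))
"
```

```text
t 7.03 pos [ 468.2 -204.5  206. ] rot [-3.1379e+00 -1.2000e-03 -1.6787e+00] F [-0.4 -0.4 -1.5] op 0.312 q [-0.41  0.23  1.92 -0.    0.98  1.26]
shift [-0.0003  0.0013  0.001 ] turn [-0.0037 -0.0012  0.0013]
t 7.18 pos [ 468.1 -204.6  205.7] rot [-3.1383e+00 -1.1000e-03 -1.6790e+00] F [ 0.1  0.  -2.2] op 0.316 q [-0.41  0.23  1.92 -0.    0.98  1.26]
shift [-0.0005  0.0012  0.0007] turn [-0.0033 -0.0011  0.001 ]
```

View pics/m6.png

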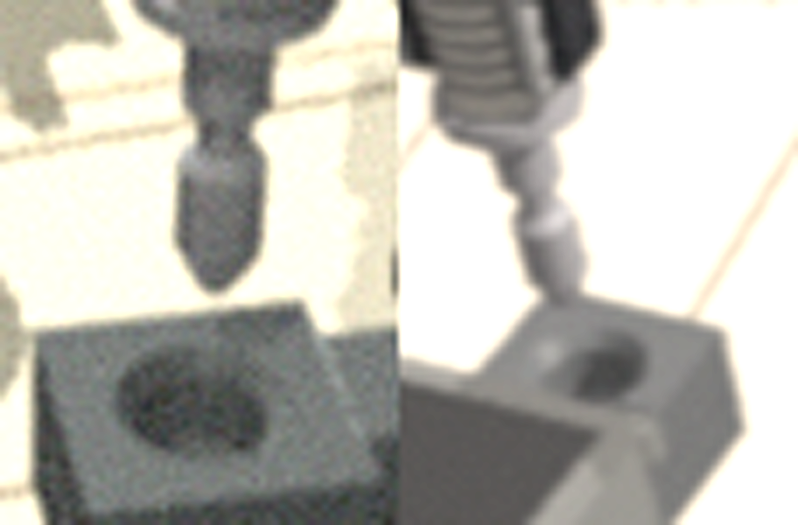

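View pics/m6w.png

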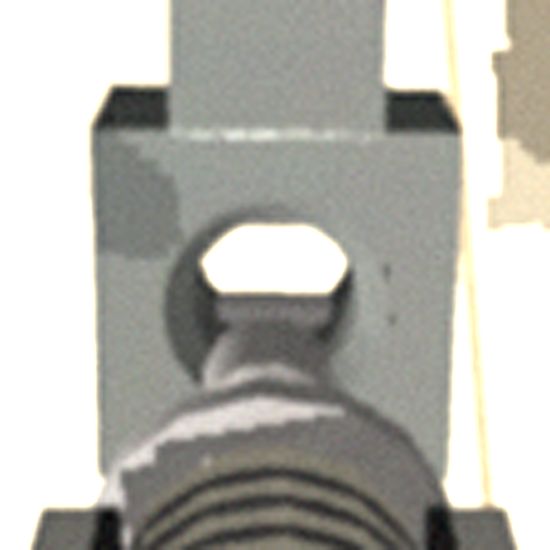

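```bash
python3 -c "
from h import *
h=tri([ray('side',342.2,332),ray('scene',192.4,206.9)]);t=tri([ray('side',345.6,315.7),ray('scene',188.3,197.7)])
print('hole',h,'tip',t, h[0]-t[0])
cp=__import__('pickle').load(open('w6.pkl','rb'))
f=lambda x,y:(265+x/5-.4,180+y/5-.4)
for q in [(95,130),(460,132),(277,310),(277,207)]: print(atz('wrist',*f(*q),88,cp))
for p in [(468,-204.5,205.8-94),(468,-204.5,205.8+22)]: print('pin pred wrist',proj('wrist',p,cp))
g=viewer.camera_params
print('jac side/scene per mm', [proj('side',np.array([466,-203,100])+d)-proj('side',[466,-203,100]) for d in np.eye(3)],[proj('scene',np.array([466,-203,100])+d)-proj('scene',[466,-203,100]) for d in np.eye(3)])
"
```

```text
hole (array([ 464.29079021, -201.43086198,   86.02913693]), [np.float64(0.3312087036803055), np.float64(0.3312087036805104)]) tip (array([ 467.94096676, -202.00936658,  110.76451873]), [np.float64(0.011209857326927308), np.float64(0.011209857327024158)]) [ -3.65017655   0.5785046  -24.7353818 ]
[ 495.58054984 -183.03134989   88.        ]
[ 489.85507948 -233.19308968   88.        ]
[ 466.92714858 -205.25640156   88.        ]
[ 481.95941112 -206.87728386   88.        ]
pin pred wrist [318.74667819 251.18250581]
pin pred wrist [318.37760508 366.07369982]
jac side/scene per mm [array([ 0.75567013, -0.14694186]), array([-0.2809212 , -0.48251258]), array([ 0.02906666, -0.64636898])] [array([-0.23343944,  0.36406311]), array([0.52805468, 0.08371155]), array([-0.1144775, -0.4299396])]
```

Request:
{"op": "send_rows", "data": {
  "plan": [
    [[0.0005,0.0031,0],[-0.003,-0.001,0],-1],
    [[0.0005,0.0031,0.004],[-0.003,-0.001,0],-1],
    [[0.0005,0.0031,0.01],[-0.003,-0.001,0],-1],
    [[0.0005,0.0031,0.016],[-0.003,-0.001,0],-1],
    [[0.0005,0.0031,0.02],[-0.003,-0.001,0],-1]
  ]
}}

```text
clock: 7.6
eef_pos: [464.7, -204.6, 184.7]
tcp_rot: [3.141, 0.0, -1.679]
contact_force: [-0.7, -0.2, -2.6]
opening: 0.312
```

```bash
python3 -c "
from h import *
go([465.1,-204.8,122],-1.68)
for n in ['side','scene']:
  im=viewer.grab_frame(n); cv2.imwrite('pics/%s7.png'%n,im[:,:,::-1])
go([465.1,-204.8,122],-1.68)
f=lambda a,k=7:cv2.convertScaleAbs(cv2.resize(a,None,fx=k,fy=k,interpolation=2),alpha=1.7,beta=5)
a=cv2.imread('pics/side7.png')[275:350,315:372]; b=cv2.imread('pics/scene7.png')[155:230,165:222]; cv2.imwrite('pics/m7.png',f(np.hstack([a,b])))
"
```

```text
t 7.6 pos [ 464.7 -204.6  184.7] rot [ 3.1410e+00  2.0000e-04 -1.6791e+00] F [-0.7 -0.2 -2.6] op 0.312 q [-0.42  0.25  1.95  0.    0.94  1.26]
shift [ 0.0002 -0.0005  0.0627] turn [0.0006 0.0002 0.0009]
t 7.7 pos [ 464.4 -204.5  184.6] rot [ 3.140e+00  5.000e-04 -1.679e+00] F [ 0.3 -0.1 -1.4] op 0.314 q [-0.42  0.25  1.95  0.    0.94  1.26]
shift [ 0.0003 -0.0008  0.0626] turn [0.0016 0.0005 0.001 ]
```

View pics/m7.png

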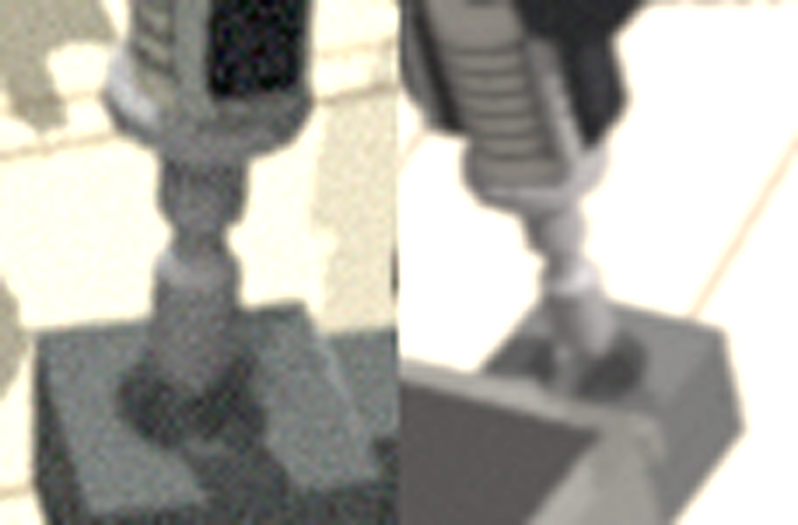

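Request:
{"op": "send_rows", "data": {
  "plan": [
    [[-0.0008,-0.0008,0.004],[0.001,0,0],-1],
    [[-0.0008,-0.0008,0.01],[0.001,0,0],-1],
    [[-0.0008,-0.0008,0.016],[0.001,0,0],-1],
    [[-0.0008,-0.0008,0.022],[0.001,0,0],-1],
    [[-0.0008,-0.0008,0.026],[0.001,0,0],-1]
  ]
}}

```text
clock: 8.12
eef_pos: [465.0, -203.6, 157.6]
tcp_rot: [3.14, 0.001, -1.679]
contact_force: [0.4, 1.0, -1.2]
opening: 0.311
```

```bash
python3 -c "
from h import *
go([465.1,-204.0,122],-1.68)
for n in ['side','scene']:
  im=viewer.grab_frame(n); cv2.imwrite('pics/%s8.png'%n,im[:,:,::-1])
f=lambda a,k=7:cv2.convertScaleAbs(cv2.resize(a,None,fx=k,fy=k,interpolation=2),alpha=1.7,beta=5)
a=cv2.imread('pics/side8.png')[275:350,315:372]; b=cv2.imread('pics/scene8.png')[155:230,165:222]; cv2.imwrite('pics/m8.png',f(np.hstack([a,b])))
"
```

```text
t 8.12 pos [ 465.  -203.6  157.6] rot [ 3.1402e+00  8.0000e-04 -1.6789e+00] F [ 0.4  1.  -1.2] op 0.311 q [-0.42  0.29  1.97  0.    0.88  1.26]
shift [ 0.0004 -0.0002  0.0356] turn [0.0014 0.0008 0.0011]
```

View pics/m8.png

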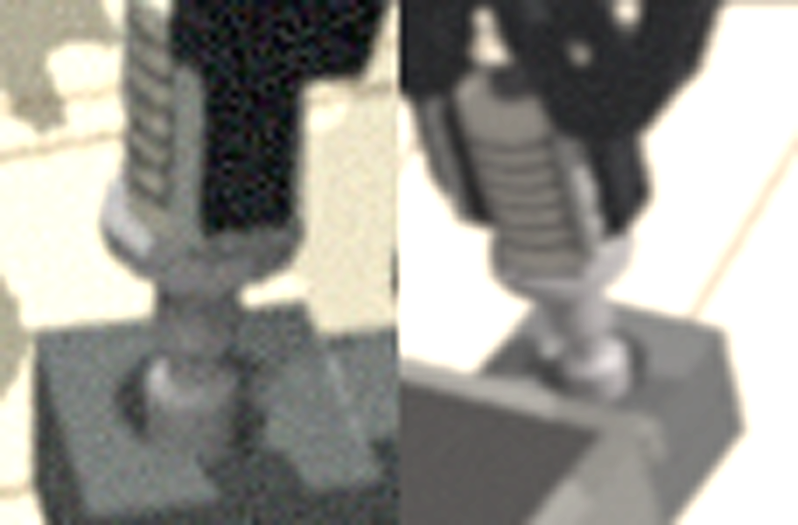

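Request:
{"op": "send_rows", "data": {
  "plan": [
    [[0,0,0.006],[0,0,0],-1],
    [[0,0,0.012],[0,0,0],-1],
    [[0,0,0.018],[0,0,0],-1],
    [[0,0,0.024],[0,0,0],-1],
    [[0,0,0.03],[0,0,0],-1]
  ],
  "squeeze": 80
}}

```text
clock: 8.63
eef_pos: [465.8, -204.0, 128.0]
tcp_rot: [-3.141, 0.0, -1.679]
contact_force: [0.4, -0.5, 3.2]
opening: 0.311
```

```bash
python3 -c "
from h import *
go([465.1,-204.0,122],-1.68)
for n in ['side','scene']:
  im=viewer.grab_frame(n); cv2.imwrite('pics/%s9.png'%n,im[:,:,::-1])
go([465.1,-204.0,122],-1.68)
f=lambda a,k=7:cv2.convertScaleAbs(cv2.resize(a,None,fx=k,fy=k,interpolation=2),alpha=1.7,beta=5)
a=cv2.imread('pics/side9.png')[275:350,315:372]; b=cv2.imread('pics/scene9.png')[155:230,165:222]; cv2.imwrite('pics/m9.png',f(np.hstack([a,b])))
"
```

```text
t 8.63 pos [ 465.8 -204.   128. ] rot [-3.1412e+00  3.0000e-04 -1.6791e+00] F [ 0.4 -0.5  3.2] op 0.311 q [-0.42  0.34  1.99  0.    0.82  1.26]
shift [0.0001 0.0007 0.006 ] turn [-0.0004  0.0003  0.0009]
t 8.73 pos [ 464.7 -203.7  126.8] rot [ 3.1395e+00  7.0000e-04 -1.6788e+00] F [ 3.5 -2.3 -8.6] op 0.307 q [-0.42  0.34  1.99  0.    0.82  1.26]
shift [ 0.0003 -0.0004  0.0047] turn [0.0021 0.0007 0.0012]
```

View pics/m9.png

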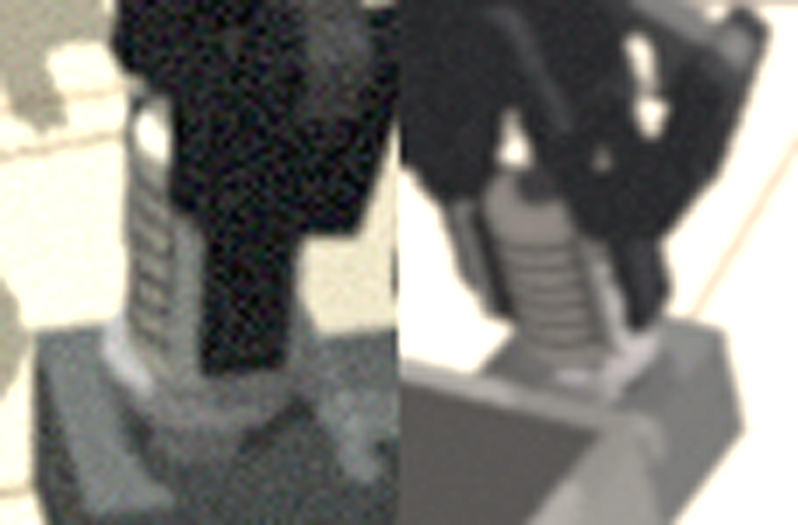

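Request:
{"op": "send_rows", "data": {
  "plan": [
    [[0,0,0.001],[0,0,0],-1],
    [[0,0,0.0025],[0,0,0],-1],
    [[0,0,0.004],[0,0,0],-1],
    [[0,0,0.005],[0,0,0],-1],
    [[0,0,0.005],[0,0,0],-1]
  ]
}}

```text
clock: 9.15
eef_pos: [465.3, -203.8, 121.9]
tcp_rot: [3.141, 0.0, -1.679]
contact_force: [4.4, -0.5, -2.4]
opening: 0.31
```

```bash
python3 -c "
from h import *
go([465.1,-204.0,122],-1.68)
for n in ['side','scene']:
  im=viewer.grab_frame(n); cv2.imwrite('pics/%s10.png'%n,im[:,:,::-1])
go([465.1,-204.0,122],-1.68)
f=lambda a,k=7:cv2.convertScaleAbs(cv2.resize(a,None,fx=k,fy=k,interpolation=2),alpha=1.7,beta=5)
a=cv2.imread('pics/side10.png')[275:350,315:372]; b=cv2.imread('pics/scene10.png')[155:230,165:222]; cv2.imwrite('pics/m10.png',f(np.hstack([a,b])))
"
```

```text
t 9.15 pos [ 465.3 -203.8  121.9] rot [ 3.1407e+00  5.0000e-04 -1.6788e+00] F [ 4.4 -0.5 -2.4] op 0.31 q [-0.42  0.35  1.99  0.    0.8   1.26]
shift [ 0.0002  0.0002 -0.0001] turn [0.0009 0.0005 0.0012]
t 9.25 pos [ 465.2 -203.8  122. ] rot [ 3.1406e+00  5.0000e-04 -1.6789e+00] F [ 3.9 -1.  -3.2] op 0.312 q [-0.42  0.35  1.99  0.    0.8   1.26]
shift [0.0002 0.0001 0.    ] turn [0.001  0.0005 0.0011]
```

View pics/m10.png

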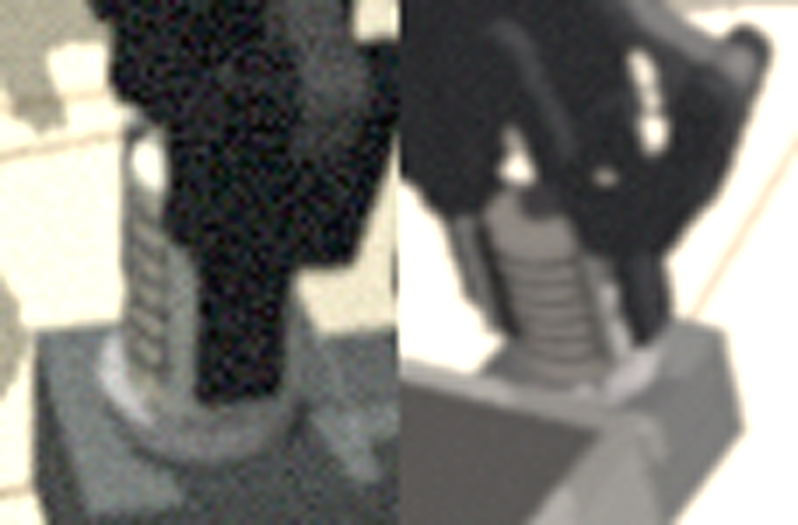

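Request:
{"op": "send_rows", "data": {
  "plan": [
    [[0,0,0.0005],[0,0,0],-1],
    [[0,0,0.001],[0,0,0],-1],
    [[0,0,0.0015],[0,0,0],-1],
    [[0,0,0.002],[0,0,0],-1],
    [[0,0,0.002],[0,0,0],-1]
  ]
}}

```text
clock: 9.67
eef_pos: [465.4, -203.8, 121.4]
tcp_rot: [3.141, 0.0, -1.679]
contact_force: [-0.1, 1.9, 15.6]
opening: 0.309
```

Request:
{"op": "send_rows", "data": {
  "plan": [
    [[0,0,0],[0,0,0],0.2],
    [[0,0,0],[0,0,0],0.2],
    [[0,0,0],[0,0,0],0.2],
    [[0,0,0],[0,0,0],0.2],
    [[0,0,0],[0,0,0],0.2]
  ]
}}

```text
clock: 10.08
eef_pos: [465.0, -203.7, 121.1]
tcp_rot: [3.14, 0.001, -1.679]
contact_force: [0.4, 0.2, -0.6]
opening: 0.598
```

```bash
python3 -c "
from h import *
go([465.1,-204.0,122],-1.68)
for n in ['wrist','scene']:
  im=viewer.grab_frame(n); cv2.imwrite('pics/%s11.png'%n,im[:,:,::-1])
"
```

```text
t 10.08 pos [ 465.  -203.7  121.1] rot [ 3.1401e+00  6.0000e-04 -1.6789e+00] F [ 0.4  0.2 -0.6] op 0.598 q [-0.42  0.35  1.99  0.    0.8   1.26]
shift [ 0.0003 -0.0002 -0.0009] turn [0.0015 0.0006 0.0011]
```

View pics/wrist11.png

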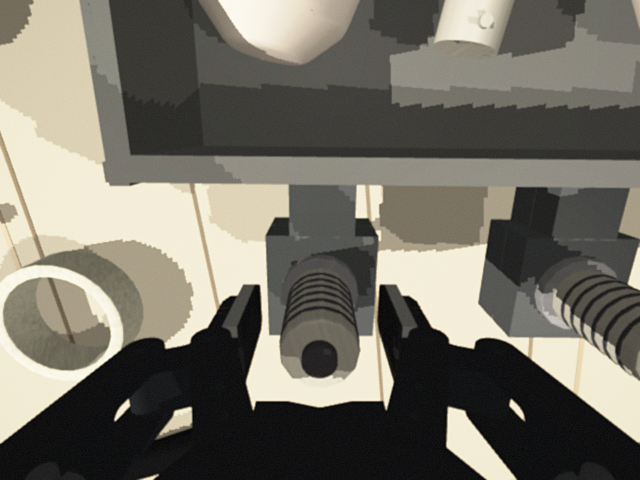

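The fingers are clear on both sides of the grip at (320,320), so I'll retreat straight up.

Request:
{"op": "send_rows", "data": {
  "plan": [
    [[0,0,-0.015],[0,0,0],0.2],
    [[0,0,-0.04],[0,0,0],0.2],
    [[0,0,-0.07],[0,0,0],0.2],
    [[0,0,-0.105],[0,0,0],0.2],
    [[0,0,-0.14],[0,0,0],0.2]
  ]
}}

```text
clock: 10.6
eef_pos: [464.7, -203.6, 262.2]
tcp_rot: [3.139, 0.001, -1.679]
contact_force: [1.7, -0.2, -0.2]
opening: 0.603
```

Request:
{"op": "send_rows", "data": {
  "plan": [
    [[0,0,0],[0,0,0],0.2],
    [[0,0,0],[0,0,0],0.2],
    [[0,0,0],[0,0,0],0.2],
    [[0,0,0],[0,0,0],0.2],
    [[0,0,0],[0,0,0],0.2]
  ]
}}

```text
clock: 11.02
eef_pos: [463.9, -203.3, 260.7]
tcp_rot: [3.137, 0.002, -1.679]
contact_force: [-0.4, -0.1, 0.5]
opening: 0.602
```

```bash
python3 -c "
from h import *
go([465.1,-204.0,122],-1.68)
for n in ['side','scene','wrist']:
  im=viewer.grab_frame(n); cv2.imwrite('pics/%s12.png'%n,im[:,:,::-1])
f=lambda a,k=3:cv2.convertScaleAbs(cv2.resize(a,None,fx=k,fy=k,interpolation=2),alpha=1.5,beta=5)
a=cv2.imread('pics/side12.png')[250:450,310:440]; b=cv2.imread('pics/scene12.png')[130:330,90:220]; cv2.imwrite('pics/m12.png',f(np.hstack([a,b])))
# seated: button top at 88+56=144
print(proj('side',[465,-203.8,144]),proj('scene',[465,-203.8,144]))
"
```

```text
t 11.02 pos [ 463.9 -203.3  260.7] rot [ 3.1365e+00  1.8000e-03 -1.6789e+00] F [-0.4 -0.1  0.5] op 0.602 q [-0.42  0.16  1.87  0.    1.11  1.26]
shift [ 0.0009 -0.002   0.1387] turn [0.0051 0.0018 0.0011]
[344.8573992  294.47542946] [184.03300296 181.45733782]
```

View pics/m12.png

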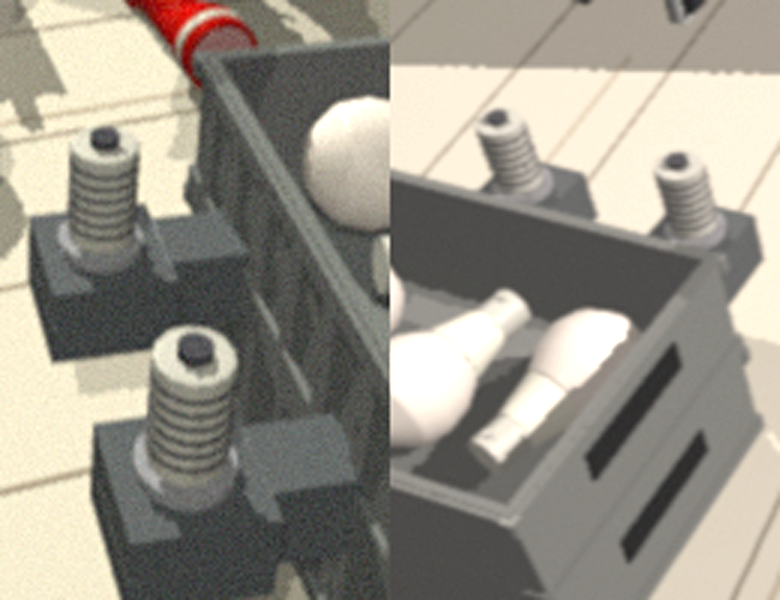

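View pics/scene12.png

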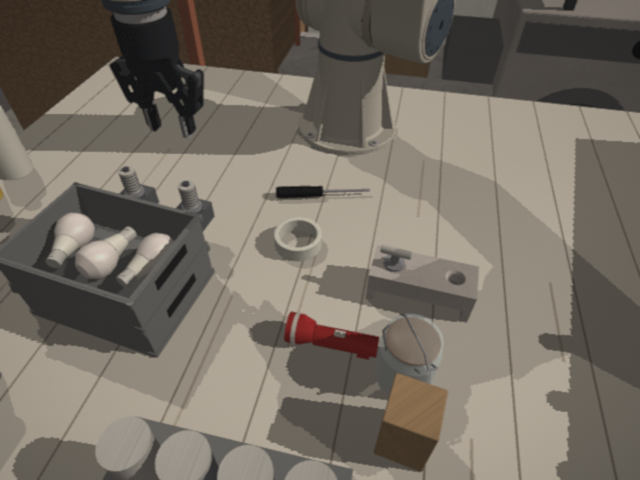

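The side and scene views show the collar flush on the lug, matching the fixed pin next to it. The button is at (344,294) in the side view, where I predicted (344.9,294.5). The T pin is still in the rest at (396,257) in the scene view.

```bash
python3 -c "
from rig import job; print(job.sign_off())"
```

```text
the job is handed in; nothing more can be done
None
```

The long pin is out of the rest and sits in the empty pair of lugs with its collar on the upper lug. I released it, backed the gripper 140 mm straight up and handed the job in at about 11 s of the 48 s allowed.

**Seating:** The wrist force first turned downward as the rollers pulled the pin in. It then rose to 15.6 N upward when the collar landed, with the tool at z of about 121 mm. The button on top showed within 1 pixel of its expected fully seated position in the side view. The collar looked flush, like the fixed pin beside it.

**Everything else:** The T pin was still in the rest, and the jar, torch, box, crates and bulbs looked undisturbed. The gripper was clear of everything and the force reading was near zero.

**What disagreed:** The cameras differed by 2–3 mm on where the hole was. I settled it by comparing the pin tip with the hole directly. The pin went in without side contact until it reached the rollers. I did not take another picture after handing in, and sign-off gives no verdict.

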